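Load the marker tray and shut its keeper bar

TASK

Put the loose markers away in the oak marker tray: swing the brass keeper bar out of the way, lay each marker flat in a groove of its own and slide it back under the hood until it is fully home against the back stop. Only when all the markers are home, swing the keeper bar shut across their ends until it snaps into its roller catch. Leave the other things on the desk where they are.

Things in the scene. Friction and masses are not known exactly. Their poses are not given: they have to be found in the camera images.
- tray: Oak marker tray, fixed to the desk, 178 mm deep (its x) by 264 mm wide (its y). Origin: centre of its underside, on the desk; z up, +x from the open front (edge at x = -89 mm) to the back. Five straight parallel grooves run along x, centred at y = -94, -47, 0, 47 and 94 mm.
- groove_mid (a point): Point on the floor of the tray's middle groove: x = 0, y = 0, z = 20 mm in the tray's frame. Each groove is 28 mm wide and 7 mm deep, open at the front: the flat lands between the grooves and the side rails are at z = 27 mm, so a marker lying in a groove stands 17 mm proud of them, its centre at z = 32 mm.
- hood_edge (a point): Middle of the front lower edge of the fixed hood, at x = 41, y = 0, z = 48 mm in the tray's frame. The hood covers the rear end of all grooves from there to the back; its top is at z = 56 mm. Markers are laid in front of it and slid back under it.
- back_stop (a point): Point on the face of the back stop that closes the rear of all grooves, at x = 81, y = 0, z = 32 mm in the tray's frame. A marker that is fully home has its tail against this face: its centre at x = 21 mm and its front end at x = -39 mm.
- catch_roller (a point): Sprung steel roller, 12 mm across, of the catch that holds the shut bar, at the tray's front corner on its +y side (x = -59, y = 118, z = 38 mm in the tray's frame); it gives way towards +y. From 0.09 rad down the bar's ball end meets it; about 5 N at the knob pushes the bar past (at 0.045 rad) and it snaps shut to under 0.02 rad.
- keeper (a joint): Brass keeper bar on a vertical hinge pin at the tray's front corner on its -y side. Angle in rad: 0 = shut, lying along the tray's +y across the front of all grooves, 4 mm in front of markers that are home; grows to 1.6 as it swings level out forwards (free end to the tray's -x). 12 x 12 mm, 31 to 43 mm above the desk, 234 mm long; stays where left.
- keeper_hinge (a point): Point on the keeper bar's vertical hinge axis, 37 mm above the desk; at x = -49 mm, y = -118 mm in the tray's frame.
- keeper_knob (a point): Middle of the bar's round upright brass thumb knob, 14 mm in diameter, standing on the bar's top from 43 to 73 mm above the desk, 190 mm from the hinge axis. It moves with the bar and can be pinched from above or pushed.
- marker1_mid (a point): Centre (half-way up) of a chunky square-barrelled layout marker pen lying on the desk, 120 mm long (its x axis), 22 mm wide (y), 24 mm high (z), 50 g; grey barrel with a black cap. All markers are alike and may lie either way round. May be absent (None).
- marker2_mid (a point): Centre (half-way up) of a chunky square-barrelled layout marker pen lying on the desk, 120 mm long (its x axis), 22 mm wide (y), 24 mm high (z), 50 g; grey barrel with a black cap. All markers are alike and may lie either way round. May be absent (None).
- marker3_mid (a point): Centre (half-way up) of a chunky square-barrelled layout marker pen lying on the desk, 120 mm long (its x axis), 22 mm wide (y), 24 mm high (z), 50 g; grey barrel with a black cap. All markers are alike and may lie either way round. May be absent (None).
- marker4_mid (a point): Centre (half-way up) of a chunky square-barrelled layout marker pen lying on the desk, 120 mm long (its x axis), 22 mm wide (y), 24 mm high (z), 50 g; grey barrel with a black cap. All markers are alike and may lie either way round. May be absent (None).
- marker5_mid (a point): Centre (half-way up) of a chunky square-barrelled layout marker pen lying on the desk, 120 mm long (its x axis), 22 mm wide (y), 24 mm high (z), 50 g; grey barrel with a black cap. All markers are alike and may lie either way round. May be absent (None).
- paperweight: Small brass dome paperweight, 48 mm across, 30 mm high, 400 g, standing among the markers. Origin: centre of its underside. Bystander.
- stapler: Black desk stapler, 145 x 38 x 50 mm. Origin: centre of its underside. Bystander.
- tape_dispenser: White weighted tape dispenser, 150 x 60 mm, 92 mm high. Origin: centre of its underside. Bystander.
- mug: White ceramic mug, 84 mm across, 95 mm high. Origin: centre of its underside. Bystander.
- mouse: White computer mouse, 108 x 60 x 32 mm. Origin: centre of its underside. Bystander.

How it is judged:
By the outcome, as a careful person would: the job done as asked, in the order asked, and still so for the second after the job is handed in, with the robot touching nothing.
Of marker1, marker2, marker3, marker4, marker5 only 3 to 5 are there at a start; the rules pass over those that are not, and their reading is None.
At some moment in a run one of marker1, marker2, marker3, marker4, marker5 may be knocked a few centimetres aside while the robot is not near it.
Once in a run the grip may slacken for a moment while it holds something.
It also fails if it takes over 210 s, if anything falls off the work surface, if the arm or the gripper's body presses on something with over 40 N, if the wrist force passes 120 N, or if a joint passes its speed limit or range.

ROBOT

A 7-joint arm with a two-finger parallel gripper is mounted at the origin on the work surface. World frame = base frame: x ahead of the robot, y to its left, z up, the work surface at z = 0. Lengths are in m, angles in rad, forces in N, time in s.
With the tool pointing down it reaches from about 0.4 to 0.85 m from the base axis. Payload 4.5 kg.
Tool frame: the origin (TCP) lies midway between the tips of the shut fingers; the grasp point (between the pads) lies 19 mm behind it; z points along the fingers, y is the line along which they close (so a half turn about z gives the same grasp; the last joint's range is limited). The gripper opens to 88 mm and grips with 3 to 60 N. Pads are 18 mm wide; open, the fingers measure 123 mm over their backs; the gripper's body (75 mm by 187 mm) begins 45 mm behind the grasp point.
Start: joints at [1.36, 0.689, -0.195, 1.565, 0.157, 0.902, -0.215], TCP at [0.152, -0.606, 0.239] pointing down, gripper open.
Joint ranges: [-3.01, 3.01], [-0.46, 2.08], [-1.47, 1.51], [0.13, 2.56], [-1, 4.14], [0.04, 2.09], [-2.66, 2.66]. Speed limits (rad/s): [2.57, 2.57, 3.14, 3.14, 3.14, 3.14, 3.14].

INTERFACE

Orientations are given as a unit quaternion [x, y, z, w].
In Python, from plant import r, eyes, finish_job gives the robot as it stands. The module is installed in compiled form; this text tells all that it offers.
- The arm moves only by the tool move_arm, never from a script. Its argument "motion" is a list of rows, each a list of 7 numbers: the shift along the tool's x, y, z in mm, then the turn, a rotation vector about the tool's x, y, z in degrees, then the closure, from 0 (fully open) to 1 (shut). A call has 1 to 5 rows; each row is the pose to reach, as a shift and turn from the pose commanded when the call began, along the tool's axes at that moment; what a row does not reach only later rows make up. A row lasts 1/8 s, in which the tool goes at most 62.5 mm and 10.7 degrees, less where a joint would pass 70% of its speed; a pose out of reach is approached as far as the arm can. A call with a gripper value outside its range is refused whole. The fingers move at their own pace and stop on an object; "newtons" is the grip in N (left out, the last holds). Time passes only in rows, so rows that repeat a pose let the fingers close. It gives the time, the measured TCP pose, the force, the opening and the grip force at its end, in the units of the state.
- r.get_state(): the state, without advancing time (a new reading comes with each control period).
- eyes.snapshot(name): name is "scene" or "top" or "wrist"; returns a dict with "frame" (384x512x3 uint8, red, green, blue), "z_map" (384x512 float32, m along the optical axis (not along the pixel's ray), 0 where there is no reading), "intrinsics" (3x3 intrinsics, pixels), "world_to_cam" (4x4, takes a point from world to camera coordinates). Camera axes: x right, y down, z forward; pixel columns grow to the right and rows downward; lengths in m; the calibration is good to about 2 mm. A picture is of the moment at which its call begins.
- finish_job(): hands the job in; it is judged then, once.
The state is a dict: "clock": time; "q": joint angles; "qd": joint speeds; "joint_torque": joint torques, N m; "tool_pos": TCP position; "eef_rot": TCP orientation; "contact_force": force on the tool from outside, world axes, zero at the start; "moment": the same for the moment, N m; "opening": opening from 0.0 (shut) to 1.0 (fully open); "finger_force": force on a finger pad.
Only numpy, scipy, OpenCV 4.12 (cv2) and the standard library are available. Lean on these libraries where they do the work, as an engineer would, in place of code of your own. Each camera call takes 0.05 s, during which the arm holds its last target. There are 200 camera calls.

## Working session

There is one attempt and no reset: what is moved stays moved. The work goes in short steps, Python scripts to look and compute and a tool call to move; the robot and the scene stay as the last step left them, time stands still between calls to the robot, and variables do not carry over. Pictures are saved under pics/ and viewed, at most 14 in all, crops included, and the job is handed in when it is done.

Besides the shell and the picture viewer there is one more tool, called after "Call:" as name([rows], argument=value, ...), one row to a line, values as JSON. move_arm: Moves the arm, as the interface text tells. Its arguments: {"type":"object","properties":{"motion":{"type":"array","items":{"type":"array","items":{"type":"number"}}},"newtons":{"type":"number"}},"required":["motion"]}

```bash
mkdir -p pics; cat > h.py <<'E'
import numpy as np, cv2
from scipy.spatial.transform import Rotation as R
from plant import r, eyes, finish_job
def snap(n,f=None):
    s=eyes.snapshot(n)
    if f: cv2.imwrite('pics/'+f+'.png',cv2.cvtColor(s['frame'],cv2.COLOR_RGB2BGR))
    return s
def pts(s):
    "world xyz per pixel from depth"
    K=s['intrinsics'];z=s['z_map'];v,u=np.mgrid[:384,:512]
    c=np.stack([(u-K[0,2])/K[0,0]*z,(v-K[1,2])/K[1,1]*z,z,np.ones_like(z)],-1)
    return (c@np.linalg.inv(s['world_to_cam']).T)[...,:3]
def ray(s,u,v,h):
    K=s['intrinsics'];T=np.linalg.inv(s['world_to_cam'])
    d=T[:3,:3]@np.array([(u-K[0,2])/K[0,0],(v-K[1,2])/K[1,1],1]);o=T[:3,3]
    return o+d*(h-o[2])/d[2]
def st():
    s=r.get_state();print('t',round(s['clock'],2),'p',np.round(s['tool_pos'],4),'open',round(s['opening'],3),'f',np.round(s['contact_force'],1))
    print('R',np.round(R.from_quat(s['eef_rot']).as_matrix(),3).tolist(),'q',np.round(s['q'],2));return s
E
python3 - <<'E'
from h import *
s=snap('top','top0');w=snap('scene','sc0');st()
print(s['intrinsics'],s['world_to_cam'])
np.savez('t0.npz',**s)
E
```

```text
t 0.1 p [ 0.1513 -0.6058  0.238 ] open 1.003 f [-0.1  0.3  0.3]
R [[0.97, 0.242, -0.0], [0.242, -0.97, 0.002], [-0.0, -0.002, -1.0]] q [ 1.36  0.69 -0.19  1.57  0.16  0.9  -0.22]
[[379.7119446   0.        255.0370926]
 [  0.        379.7119446 185.8717436]
 [  0.          0.          1.       ]] [[-0.01791688 -0.99955811  0.02371857 -0.01170067]
 [-0.98418342  0.01344977 -0.17664114  0.58198215]
 [ 0.17624407 -0.02650828 -0.9839895   1.09674869]
 [ 0.          0.          0.          1.        ]]
```

View pics/top0.png

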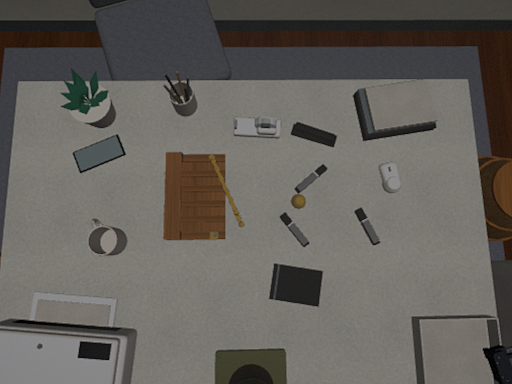

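View pics/sc0.png

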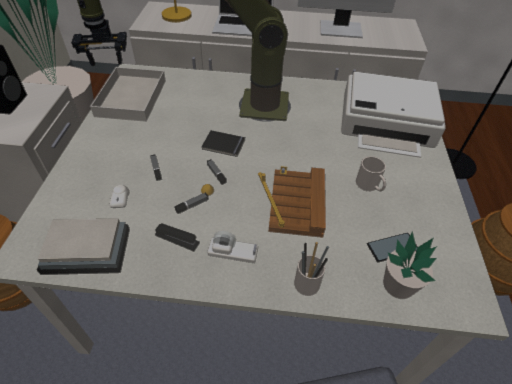

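Top view: tray at about (195,197), opening towards image right (world −y). The hinge is at (211,157) and the catch at (213,236). The bar is partly open, with its end at (241,224). Markers lie at (311,179), (295,229) and (367,226); the paperweight is at (299,201).

```bash
python3 - <<'E'
from h import *
s=dict(np.load('t0.npz'));P=pts(s);Z=P[...,2]
print('desk z',np.median(Z[260:330,120:200]))
def comp(m,name):
    n,l,stt,c=cv2.connectedComponentsWithStats(m.astype(np.uint8))
    for i in range(1,n):
        if stt[i,4]<60: continue
        p=P[l==i];rc=cv2.minAreaRect((p[:,:2]*1000).astype(np.float32))
        print(name,np.round(c[i]),stt[i,4],'c',np.round(rc[0]),'sz',np.round(rc[1]),'a',round(rc[2],1),'z',np.round(np.median(p[:,2]),4))
roi=np.zeros(Z.shape,bool);roi[100:260,270:420]=1
comp((Z>.012)&roi,'obj')
roi=np.zeros(Z.shape,bool);roi[120:260,140:260]=1
comp((Z>.010)&roi,'tray'); comp((Z>.051)&(Z<.06)&roi,'hood')
hsv=cv2.cvtColor(s['frame'],cv2.COLOR_RGB2HSV)
b=(hsv[...,0]>17)&(hsv[...,0]<28)&(hsv[...,1]>140)&(hsv[...,2]>110)&roi
comp(b,'brass')
print(hsv[200,230],hsv[190,225:235].tolist())
E
```

```text
desk z 0.00039249491896942157
obj [388. 117.] 2153 c [ 661. -230.] sz [197. 713.] a 34.3 z 0.0726
obj [275. 127.] 217 c [590. -52.] sz [ 41. 438.] a 79.1 z 0.0452
obj [316. 133.] 440 c [ 563. -139.] sz [139. 451.] a 68.0 z 0.0446
obj [390. 176.] 480 c [ 524. -226.] sz [ 96. 544.] a 21.6 z 0.0242
obj [311. 178.] 268 c [ 522. -111.] sz [ 30. 372.] a 45.3 z 0.024
obj [299. 200.] 141 c [468. -79.] sz [ 39. 251.] a 43.4 z 0.0227
obj [368. 226.] 312 c [ 393. -196.] sz [120. 394.] a 20.9 z 0.0236
obj [295. 229.] 295 c [403. -93.] sz [118. 174.] a 46.8 z 0.0238
tray [247. 128.] 421 c [592.  -6.] sz [423.  79.] a 3.0 z 0.0251
tray [196. 196.] 5395 c [535. 130.] sz [241. 312.] a 90.0 z 0.0273
hood [173. 195.] 1330 c [560. 226.] sz [ 49. 261.] a 89.6 z 0.0564
brass [224. 186.] 159 c [526.  51.] sz [303.  21.] a 19.7 z 0.0438
[ 21 166 117] [[21, 162, 118], [21, 167, 113], [21, 149, 116], [20, 79, 100], [15, 5, 101], [23, 16, 125], [23, 16, 126], [15, 16, 126], [23, 17, 123], [21, 15, 120]]
```

```bash
cat >> h.py <<'E'
def rects(s,m,h,name,amin=60):
    n,l,stt,c=cv2.connectedComponentsWithStats(m.astype(np.uint8));out=[]
    for i in range(1,n):
        if stt[i,4]<amin: continue
        v,u=np.nonzero(l==i);p=np.array([ray(s,a,b,h)[:2] for a,b in zip(u,v)])*1000
        rc=cv2.minAreaRect(p.astype(np.float32));bx=cv2.boxPoints(rc)
        e=max([bx[1]-bx[0],bx[2]-bx[1]],key=np.linalg.norm);a=np.degrees(np.arctan2(e[1],e[0]))
        print(name,'px',np.round(c[i]),'n',stt[i,4],'c',np.round(rc[0],1),'L',np.round(sorted(rc[1]),1),'ang',round(a%180,1));out.append(rc)
    return out
E
python3 - <<'E'
from h import *
s=dict(np.load('t0.npz'));P=pts(s);Z=np.where(s['z_map']>0.3,P[...,2],0)
roi=np.zeros(Z.shape,bool);roi[160:250,280:385]=1
rects(s,(Z>.012)&roi,.024,'mk')
roi=np.zeros(Z.shape,bool);roi[145:245,155:230]=1
rects(s,(Z>.051)&(Z<.06)&roi,.056,'hood')
rects(s,(Z>.015)&(Z<.035)&roi,.027,'tray')
roi[:,155:250]=1
hsv=cv2.cvtColor(s['frame'],cv2.COLOR_RGB2HSV)
rects(s,(hsv[...,0]>17)&(hsv[...,0]<28)&(hsv[...,1]>130)&(hsv[...,2]>80)&roi,.043,'brass')
# knob
k=(Z>.055)&roi; k[:,:190]=0; v,u=np.nonzero(k);print('knob px',u.mean(),v.mean(),len(u),P[k].mean(0))
E
```

```text
mk px [383. 171.] n 70 c [ 624.6 -421.9] L [12.7 61.2] ang 175.5
mk px [311. 178.] n 265 c [ 610.2 -197.5] L [ 22.1 120.7] ang 129.3
mk px [299. 200.] n 139 c [ 539.1 -156.6] L [37.2 40.6] ang 178.0
mk px [368. 226.] n 309 c [ 457.8 -364.3] L [ 25.4 119.3] ang 25.4
mk px [295. 229.] n 293 c [ 452.  -139.6] L [ 23.2 118.9] ang 37.3
hood px [173. 195.] n 1330 c [559.2 225.2] L [ 48.7 260.2] ang 179.6
tray px [201. 199.] n 3352 c [559.2 138.6] L [134.6 261.9] ang 179.8
tray px [221. 163.] n 184 c [646.   88.1] L [34.4 86.4] ang 179.8
brass px [224. 186.] n 287 c [574.7  66.9] L [ 18.  238.6] ang 24.2
knob px 229.67741935483872 301.0483870967742 310 [0.27502478 0.05928581 0.10134269]
```

```bash
cat >> h.py <<'E'
def plan(x,y,z,yaw,frm=None):
    "tool-frame shift (mm) and z turn (deg) to reach world xyz(mm), yaw of tool x (deg), tool down"
    s=r.get_state();M=R.from_quat(s['eef_rot'])
    p=np.array(s['tool_pos'])*1000
    c,n=np.cos(np.radians(yaw)),np.sin(np.radians(yaw))
    T=R.from_matrix(np.array([[c,n,0],[n,-c,0],[0,0,-1.]]))
    d=M.inv().apply(np.array([x,y,z])-p)
    print('shift',np.round(d,1),'rot',np.round((M.inv()*T).as_rotvec(degrees=True),1),'dist',round(np.linalg.norm(d)));return d
E
python3 - <<'E'
from h import *
plan(504,33,150,57)
E
```

```text
shift [ 497.1 -534.1   88.8] rot [ -0.1  -0.  -43. ] dist 735
```

Call:
move_arm([
  [41,-44,7,0,0,0,0],
  [83,-89,14,0,0,0,0],
  [124,-133,21,0,0,0,0],
  [165,-178,28,0,0,0,0],
  [207,-222,35,0,0,0,0],
])

```text
clock: 0.72
tool_pos: [0.2991, -0.3391, 0.2035]
eef_rot: [0.993, 0.122, 0.0, -0.0]
contact_force: [0.9, -0.9, -1.2]
opening: 0.999
finger_force: 0.0
```

Call:
move_arm([
  [41,-44,7,0,0,0,0.2],
  [83,-89,14,0,0,0,0.3],
  [124,-133,21,0,0,0,0.4],
  [165,-178,28,0,0,0,0.5],
  [207,-222,35,0,0,0,0.5],
])

```text
clock: 1.35
tool_pos: [0.4462, -0.0735, 0.1684]
eef_rot: [0.993, 0.122, -0.0, 0.0]
contact_force: [0.6, -0.1, -0.7]
opening: 0.501
finger_force: 0.0
```

Call:
move_arm([
  [20,-22,4,0,0,-9,0.5],
  [41,-44,8,0,0,-18,0.5],
  [62,-66,12,0,0,-27,0.5],
  [83,-90,18,0,0,-36,0.5],
  [83,-90,18,0,0,-43,0.5],
])

```text
clock: 1.98
tool_pos: [0.5052, 0.0355, 0.1502]
eef_rot: [0.877, 0.481, 0.001, -0.001]
contact_force: [-0.0, -0.2, -0.4]
opening: 0.501
finger_force: 0.0
```

```bash
python3 - <<'E'
from h import *
st();w=snap('wrist','w1');print(w['world_to_cam'])
print(plan(504,33,50,57))
t=snap('top')
P=pts(w);ok=w['z_map']>.03
k=ok&(P[...,2]>.062)&(P[...,2]<.08)
n,l,a,c=cv2.connectedComponentsWithStats(k.astype(np.uint8))
for i in range(1,n):
    if a[i,4]>100: print(c[i],a[i,4],P[l==i].mean(0))
E
```

```text
t 1.98 p [0.5052 0.0355 0.1502] open 0.501 f [-0.  -0.2 -0.4]
R [[0.537, 0.844, 0.001], [0.844, -0.537, 0.002], [0.002, -0.0, -1.0]] q [-0.03  0.68 -0.21  2.    0.28  0.48 -1.01]
[[ 8.44105751e-01 -5.36176590e-01 -3.81701808e-04 -4.07579405e-01]
 [-5.13288081e-01 -8.08277615e-01  2.88483350e-01  2.73966673e-01]
 [-1.54986540e-01 -2.43314531e-01 -9.57484836e-01  3.91952914e-01]
 [ 0.00000000e+00  0.00000000e+00  0.00000000e+00  1.00000000e+00]]
shift [ -0.8   0.  100.2] rot [-0.  -0.   0.6] dist 100
[-8.27998098e-01  8.38671926e-03  1.00235735e+02]
[249.65116279 199.24418605] 258 [0.50126229 0.03734433 0.07134712]
```

View pics/w1.png

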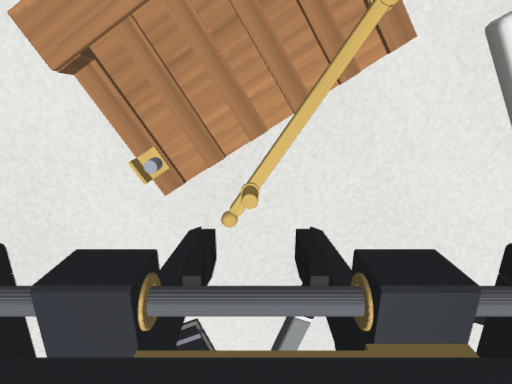

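The knob is at (250,199) in the wrist view, which puts it at (501,37) mm. The bar angle is about 0.40 rad. Next I lower onto the knob and pinch it.

Call:
move_arm([
  [0,-4,50,0,0,0,0.5],
  [-1,-4,100,0,0,0,0.5],
  [-1,-4,100,0,0,0,0.8],
  [-1,-4,100,0,0,0,0.9],
  [-1,-4,100,0,0,0,0.95],
], newtons=10)

```text
clock: 2.7
tool_pos: [0.5015, 0.0334, 0.0527]
eef_rot: [0.879, 0.477, 0.001, 0.001]
contact_force: [-1.1, -0.6, 0.3]
opening: 0.185
finger_force: 0.4
```

```bash
python3 - <<'E'
from h import *
s=st();M=R.from_quat(s['eef_rot'])
p0=np.array([np.cos(.397),np.sin(.397)])
for th in np.linspace(.397,1.5,11):
    d=190*np.array([-np.cos(th)+p0[0],-np.sin(th)+p0[1],0]);print(round(th,2),np.round(M.inv().apply(d),0))
E
```

```text
t 2.7 p [0.5015 0.0334 0.0527] open 0.185 f [-1.1 -0.6  0.3]
R [[0.545, 0.838, 0.003], [0.838, -0.545, 0.0], [0.002, 0.002, -1.0]] q [-0.09  0.86 -0.1   2.07  0.35  0.23 -1.08]
0.4 [0. 0. 0.]
0.51 [-11.  18.   0.]
0.62 [-20.  37.   0.]
0.73 [-26.  57.   0.]
0.84 [-31.  77.   0.]
0.95 [-33.  98.   0.]
1.06 [-32. 119.   0.]
1.17 [-30. 140.   0.]
1.28 [-25. 160.   0.]
1.39 [-18. 180.   0.]
1.5 [ -9. 199.   0.]
```

Call:
move_arm([
  [0,0,0,0,0,0,0.95],
  [-11,18,0,0,0,0,0.95],
  [-20,37,0,0,0,0,0.95],
  [-26,57,0,0,0,0,0.95],
  [-31,77,0,0,0,0,0.95],
])

```text
clock: 3.32
tool_pos: [0.5496, -0.0344, 0.0522]
eef_rot: [0.879, 0.478, 0.002, 0.0]
contact_force: [0.9, 2.2, 1.4]
opening: 0.151
finger_force: 10.0
```

Call:
move_arm([
  [-2,21,0,0,0,0,0.95],
  [-1,42,0,0,0,0,0.95],
  [1,63,0,0,0,0,0.95],
  [6,83,0,0,0,0,0.95],
  [13,103,0,0,0,0,0.95],
])

```text
clock: 3.95
tool_pos: [0.6425, -0.0798, 0.0522]
eef_rot: [0.879, 0.477, 0.001, 0.0]
contact_force: [-0.5, 1.0, 1.2]
opening: 0.15
finger_force: 10.0
```

Call:
move_arm([
  [9,19,0,0,0,0,0.95],
  [14,27,0,0,0,0,0.95],
  [14,27,0,0,0,0,0.5],
  [14,27,0,0,0,0,0.5],
  [14,27,-40,0,0,0,0.5],
])

```text
clock: 4.58
tool_pos: [0.6681, -0.0826, 0.0878]
eef_rot: [0.879, 0.478, -0.004, -0.002]
contact_force: [-0.7, -0.3, 0.8]
opening: 0.469
finger_force: 0.0
```

```bash
python3 - <<'E'
from h import *
st();s=snap('top','top1');P=pts(s);Z=np.where(s['z_map']>0.3,P[...,2],0)
plan(610,-197,150,45); plan(452,-140,150,-53)
E
```

```text
t 4.58 p [ 0.6681 -0.0826  0.0878] open 0.469 f [-0.7 -0.3  0.8]
R [[0.544, 0.839, -0.009], [0.839, -0.544, -0.0], [-0.005, -0.007, -1.0]] q [ 0.19  0.95 -0.28  1.5   0.33  0.75 -0.8 ]
shift [-130.2    9.6  -55. ] rot [ 0.2 -0.1 12. ] dist 142
shift [-168.4 -153.9  -55.6] rot [  0.   -0.2 110. ] dist 235
```

View pics/top1.png

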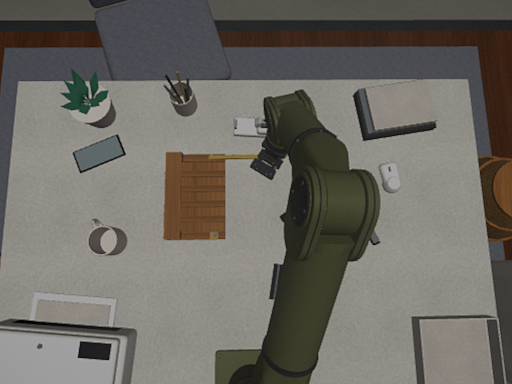

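The bar is open at about 1.55 rad and the groove fronts are clear. Next I go above marker 1, near (311,179) px.

Call:
move_arm([
  [0,0,-40,0,0,0,0.5],
  [-30,3,-80,0,0,-9,0.5],
  [-65,5,-105,0,0,-18,0.5],
  [-100,8,-105,0,0,-27,0.5],
  [-130,10,-105,0,0,-36,0.5],
])

```text
clock: 5.25
tool_pos: [0.608, -0.1987, 0.196]
eef_rot: [0.687, 0.727, -0.001, 0.0]
contact_force: [-0.3, -0.1, 0.7]
opening: 0.501
finger_force: 0.0
```

Call:
move_arm([
  [0,0,0,0,0,-9,0.5],
  [0,0,0,0,0,-18,0.5],
  [0,0,0,0,0,-27,0.5],
  [0,0,0,0,0,-36,0.5],
  [0,0,0,0,0,-36,0.5],
])

```text
clock: 5.88
tool_pos: [0.6087, -0.1971, 0.1953]
eef_rot: [0.431, 0.902, -0.0, -0.0]
contact_force: [-0.0, 0.4, 0.0]
opening: 0.5
finger_force: 0.0
```

```bash
cat >> h.py <<'E'
def mk(w,near,rad=70):
    "marker rect from wrist view: top-face points by depth"
    P=pts(w);ok=(w['z_map']>.03)&(P[...,2]>.0195)&(P[...,2]<.029)&(np.hypot(P[...,0]-near[0]/1e3,P[...,1]-near[1]/1e3)<rad/1e3)
    n,l,a,c=cv2.connectedComponentsWithStats(ok.astype(np.uint8))
    i=1+np.argmax(a[1:,4]);m=l==i;p=(P[m][:,:2]*1000).astype(np.float32)
    rc=cv2.minAreaRect(p);bx=cv2.boxPoints(rc);e=max([bx[1]-bx[0],bx[2]-bx[1]],key=np.linalg.norm)
    print('px',np.round(c[i]),a[i,4],'c',np.round(rc[0],1),'L',np.round(sorted(rc[1]),1),'ang',round(np.degrees(np.arctan2(e[1],e[0]))%180,1),'ztop',np.median(P[m][:,2]))
    return rc
E
python3 - <<'E'
from h import *
st();w=snap('wrist','w2');rc=mk(w,(610,-197));
plan(*rc[0],80,129)
E
```

```text
t 5.88 p [ 0.6087 -0.1971  0.1953] open 0.5 f [-0.   0.4  0. ]
R [[-0.628, 0.778, -0.001], [0.778, 0.628, 0.0], [0.001, -0.001, -1.0]] q [ 0.59  0.83 -0.68  1.55  0.59  0.98  0.42]
px [255. 169.] 1965 c [ 608.2 -197.8] L [ 21.2 118.9] ang 129.4 ztop 0.023484408055981842
shift [ -0.2  -0.9 115.5] rot [-0.  -0.  -0.1] dist 115
```

View pics/w2.png

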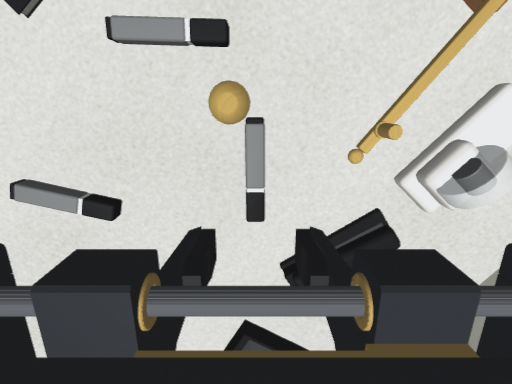

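Marker 1 lies straight under the tool, at px (255,118–221), with the stapler well to the right. Time to grasp it.

Call:
move_arm([
  [-4,-1,60,0,0,0,0.5],
  [-8,-1,120,0,0,0,0.5],
  [-8,-1,170,0,0,0,0.5],
  [-8,-1,184,0,0,0,0.5],
  [-8,-1,184,0,0,0,0.7],
], newtons=25)

```text
clock: 6.55
tool_pos: [0.6139, -0.2036, 0.012]
eef_rot: [0.431, 0.903, -0.0, -0.0]
contact_force: [1.1, -1.0, 0.3]
opening: 0.408
finger_force: 0.0
```

Call:
move_arm([
  [0,0,0,0,0,0,0.9],
  [0,0,0,0,0,0,0.9],
  [0,0,0,0,0,0,0.9],
  [0,0,-30,0,0,0,0.9],
  [0,0,-80,0,0,0,0.9],
], newtons=25)

```text
clock: 7.18
tool_pos: [0.6125, -0.204, 0.0919]
eef_rot: [0.43, 0.903, -0.0, -0.001]
contact_force: [-0.1, 0.2, 0.9]
opening: 0.245
finger_force: 25.0
```

```bash
python3 - <<'E'
from h import *
st();plan(606,122,130,90)
E
```

```text
t 7.17 p [ 0.6125 -0.204   0.0919] open 0.245 f [-0.1  0.2  0.9]
R [[-0.63, 0.777, -0.003], [0.777, 0.63, 0.0], [0.002, -0.002, -1.0]] q [ 0.56  0.96 -0.6   1.59  0.69  0.81  0.35]
shift [257.4 200.1 -38. ] rot [-0.1 -0.1 39. ] dist 328
```

Call:
move_arm([
  [20,16,-38,0,0,0,0.9],
  [60,47,-48,0,0,8,0.9],
  [100,78,-48,0,0,16,0.9],
  [140,109,-48,0,0,24,0.9],
  [180,140,-48,0,0,32,0.9],
])

```text
clock: 7.8
tool_pos: [0.6093, 0.0257, 0.1407]
eef_rot: [0.664, 0.747, 0.001, 0.001]
contact_force: [0.1, 0.7, -1.0]
opening: 0.247
finger_force: 25.0
```

```bash
python3 - <<'E'
from h import *
st();plan(606,122,120,90)
E
```

```text
t 7.8 p [0.6093 0.0257 0.1407] open 0.247 f [ 0.1  0.7 -1. ]
R [[-0.117, 0.993, 0.001], [0.993, 0.117, 0.0], [-0.0, 0.001, -1.0]] q [ 0.13  0.82 -0.45  1.69  0.5   0.74 -0.45]
shift [96.   8.  20.7] rot [ 0.1 -0.   6.7] dist 99
```

Call:
move_arm([
  [30,3,0,0,0,3,0.9],
  [65,5,10,0,0,7,0.9],
  [96,8,30,0,0,7,0.9],
  [96,8,50,0,0,7,0.9],
])

```text
clock: 8.3
tool_pos: [0.6052, 0.1254, 0.0905]
eef_rot: [0.705, 0.709, 0.002, -0.001]
contact_force: [-0.9, -0.8, -1.0]
opening: 0.243
finger_force: 25.0
```

```bash
python3 - <<'E'
from h import *
st();w=snap('wrist','w3');P=pts(w);Z=P[...,2]
np.savez('w3.npz',**w)
# grooves: floor points z~20 in front of hood
m=(w['z_map']>.03)&(abs(Z-.020)<.003)
n,l,a,c=cv2.connectedComponentsWithStats(m.astype(np.uint8))
for i in range(1,n):
    if a[i,4]<300: continue
    p=P[l==i]*1000
    rc=cv2.minAreaRect(p[:,:2].astype(np.float32));print(c[i],a[i,4],np.round(rc[0]),np.round(rc[1]),round(rc[2],1),np.percentile(p[:,0],[2,98]).round(1))
h=(w['z_map']>.03)&(abs(Z-.056)<.003);print('hood front y',np.percentile(P[h][:,1],[1,2,5]), h.sum())
E
```

```text
t 8.3 p [0.6052 0.1254 0.0905] open 0.243 f [-0.9 -0.8 -1. ]
R [[-0.006, 1.0, 0.002], [1.0, 0.006, 0.004], [0.004, 0.002, -1.0]] q [-0.07  0.89 -0.37  1.69  0.49  0.64 -0.71]
[ 65.60090171 176.88169522] 5545 [461. 137.] [131.  26.] 89.5 [448.5 472.3]
[127.7331434  171.58005698] 5265 [508. 143.] [119.  27.] 89.5 [495.8 520.8]
[190.43386944 170.67909177] 5285 [556. 141.] [123.  27.] 89.7 [543.  569.3]
[253.86643836 107.2739726 ] 584 [604. 197.] [28. 11.] 0.5 [590.5 617.8]
[316.96433444 169.8433054 ] 5131 [652. 141.] [122.  27.] 89.9 [638.8 665.1]
hood front y [0.20255483 0.20308151 0.20461826] 36397
```

View pics/w3.png

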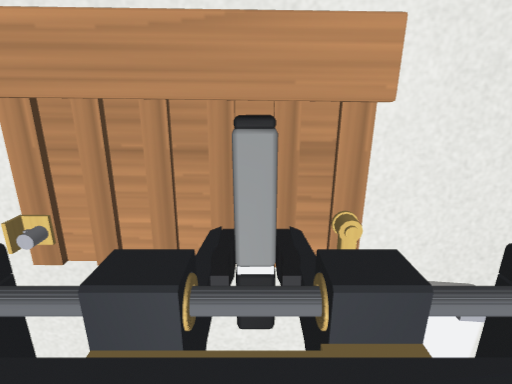

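The wrist view shows the held marker (px 235–276, rows 115–328) lined up with the groove at px 254. Now a measurement of the marker against the groove in this same view.

```bash
python3 - <<'E'
from h import *
w=dict(np.load('w3.npz'));P=pts(w);Z=P[...,2]
v,u=np.mgrid[:384,:512]
m=(abs(u-255)<30)&(v>112)&(v<240)&(w['z_map']>.03)&(Z>.095)&(Z<.112)
p=P[m]*1000;rc=cv2.minAreaRect(p[:,:2].astype(np.float32))
print(rc,np.median(p[:,2]),'far end y',p[:,1].max(),[np.round([p[abs(p[:,1]-y)<4][:,0].min(),p[abs(p[:,1]-y)<4][:,0].max()],1) for y in (130,145,160,175)],[round(np.median(p[abs(p[:,1]-y)<4][:,2]),1) for y in (140,160,180)])
E
```

```text
((605.4663696289062, 162.9333038330078), (62.84450149536133, 30.79555892944336), 89.23660278320312) 100.07679525589874 far end y 194.27192188622638 [array([589.7, 620.5]), array([594.2, 615.9]), array([593.9, 615.9]), array([593.7, 615.5])] [np.float64(100.1), np.float64(100.2), np.float64(100.3)]
```

Call:
move_arm([
  [-2,-0.5,30,0,0,0,0.9],
  [-2,-0.5,50,0,0,0,0.9],
  [-2,-0.5,56,0,0,0,0.9],
  [-2,-0.5,58,0,0,0,0.9],
  [-2,-0.5,58,0,0,0,0.9],
])

```text
clock: 8.98
tool_pos: [0.6038, 0.1176, 0.034]
eef_rot: [0.707, 0.707, -0.001, 0.0]
contact_force: [-6.3, -2.2, 14.1]
opening: 0.245
finger_force: 25.0
```

Call:
move_arm([
  [15,0,0,0,0,0,0.9],
  [25,0,0,0,0,0,0.9],
  [25,0,0,0,0,0,0.9],
])

```text
clock: 9.35
tool_pos: [0.6064, 0.1438, 0.034]
eef_rot: [0.707, 0.707, 0.001, 0.001]
contact_force: [-0.1, -0.6, 8.4]
opening: 0.244
finger_force: 25.0
```

Call:
move_arm([
  [12,0,0,0,0,0,0.9],
  [22,0,0,0,0,0,0.9],
  [27,0,0,0,0,0,0.9],
  [30,0,0,0,0,0,0.9],
  [32,0,0,0,0,0,0.9],
])

```text
clock: 9.98
tool_pos: [0.6067, 0.1728, 0.034]
eef_rot: [0.708, 0.706, -0.0, 0.002]
contact_force: [-0.3, -5.3, 9.2]
opening: 0.243
finger_force: 25.0
```

```bash
python3 - <<'E'
from h import *
st();w=snap('wrist','w4');P=pts(w);Z=P[...,2];m=(w['z_map']>.03)&(Z>.036)&(Z<.049)&(abs(P[...,0]-.605)<.02)&(P[...,1]<.2)
p=P[m]*1000;print(len(p),p.min(0),p.max(0),np.median(p,0))
E
```

```text
t 9.97 p [0.6067 0.1728 0.034 ] open 0.243 f [-0.3 -5.3  9.2]
R [[0.002, 1.0, 0.003], [1.0, -0.002, -0.003], [-0.003, 0.003, -1.0]] q [-0.18  0.99 -0.32  1.67  0.51  0.57 -0.8 ]
4171 [585.05471174 122.47757877  36.00459645] [624.96112141 198.60387385  48.9881566 ] [606.52304272 176.12464076  43.49257802]
```

View pics/w4.png

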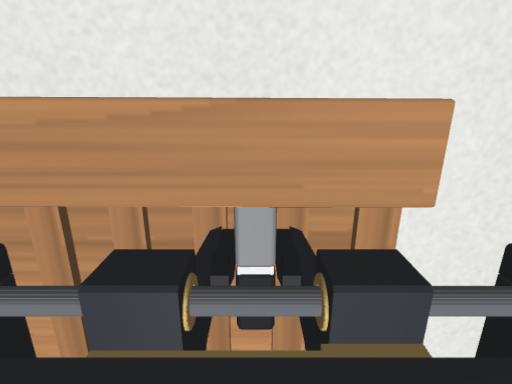

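The marker is under the hood, seated at top z 43.5 mm, with its front end near home. I push a little more for firm contact, then release.

Call:
move_arm([
  [2,0,0,0,0,0,0.9],
  [4,0,0,0,0,0,0.9],
  [4,0,0,0,0,0,0.9],
])

```text
clock: 10.4
tool_pos: [0.6067, 0.173, 0.034]
eef_rot: [0.708, 0.706, -0.002, 0.004]
contact_force: [-0.7, -10.7, 13.7]
opening: 0.247
finger_force: 25.0
```

Call:
move_arm([
  [-2,0,0,0,0,0,0.65],
  [-2,0,0,0,0,0,0.65],
  [-2,0,-30,0,0,0,0.65],
  [-2,0,-90,0,0,0,0.65],
  [-30,0,-135,0,0,0,0.5],
])

```text
clock: 11.02
tool_pos: [0.6048, 0.1539, 0.1692]
eef_rot: [0.705, 0.709, 0.002, -0.001]
contact_force: [-0.4, 0.3, -0.7]
opening: 0.44
finger_force: 0.0
```

```bash
python3 - <<'E'
from h import *
st();plan(452,-140,195,37)
E
```

```text
t 11.03 p [0.6048 0.1539 0.1692] open 0.44 f [-0.4  0.3 -0.7]
R [[-0.006, 1.0, 0.002], [1.0, 0.006, 0.005], [0.005, 0.002, -1.0]] q [-0.09  0.8  -0.43  1.63  0.42  0.8  -0.69]
shift [-292.8 -154.6  -27.5] rot [-0.  -0.3 53.4] dist 332
```

Call:
move_arm([
  [-40,-20,-20,0,0,4,0.5],
  [-90,-48,-28,0,0,12,0.5],
  [-140,-74,-28,0,0,20,0.5],
  [-190,-100,-28,0,0,28,0.5],
  [-240,-127,-28,0,0,36,0.5],
])

```text
clock: 11.65
tool_pos: [0.4775, -0.0913, 0.195]
eef_rot: [0.892, 0.453, 0.001, 0.0]
contact_force: [1.1, -0.7, 0.5]
opening: 0.497
finger_force: 0.0
```

```bash
python3 - <<'E'
from h import *
plan(452,-140,195,37)
E
```

```text
shift [-54.4   8.1  -0.1] rot [ 0.  -0.1 16.8] dist 55
```

Call:
move_arm([
  [-27,4,0,0,0,8,0.5],
  [-54,8,0,0,0,17,0.5],
  [-54,8,0,0,0,17,0.5],
])

```text
clock: 12.02
tool_pos: [0.4519, -0.1403, 0.1948]
eef_rot: [0.949, 0.317, -0.0, 0.0]
contact_force: [-0.0, 0.9, 0.2]
opening: 0.503
finger_force: 0.0
```

```bash
python3 - <<'E'
from h import *
st();w=snap('wrist');rc=mk(w,(452,-140));
plan(*rc[0],11,37)
E
```

```text
t 12.03 p [ 0.4519 -0.1403  0.1948] open 0.503 f [-0.   0.9  0.2]
R [[0.8, 0.6, -0.001], [0.6, -0.8, -0.001], [-0.001, 0.0, -1.0]] q [ 0.34  0.57 -0.21  2.06  0.23  0.53 -0.96]
px [254. 169.] 1960 c [ 449.7 -140.3] L [ 21.  119.4] ang 37.3 ztop 0.02341901429351348
shift [ -3.7  -0.8 183.8] rot [ 0.  -0.   0.1] dist 184
```

Call:
move_arm([
  [-5,-1,60,0,0,0,0.5],
  [-10,-1,120,0,0,0,0.5],
  [-10,-1,170,0,0,0,0.5],
  [-10,-1,183,0,0,0,0.5],
  [-10,-1,183,0,0,0,0.7],
], newtons=25)

```text
clock: 12.7
tool_pos: [0.4447, -0.1416, 0.0099]
eef_rot: [0.947, 0.32, -0.0, -0.001]
contact_force: [0.3, -0.3, -0.3]
opening: 0.413
finger_force: 0.0
```

Call:
move_arm([
  [0,0,0,0,0,0,0.9],
  [0,0,0,0,0,0,0.9],
  [0,0,0,0,0,0,0.9],
  [0,0,-30,0,0,0,0.9],
  [0,0,-80,0,0,0,0.9],
], newtons=25)

```text
clock: 13.32
tool_pos: [0.4434, -0.1438, 0.0918]
eef_rot: [0.948, 0.318, -0.001, -0.001]
contact_force: [1.1, 0.3, -1.1]
opening: 0.246
finger_force: 25.0
```

```bash
python3 - <<'E'
from h import *
st();plan(510,122,140,90)
E
```

```text
t 13.32 p [ 0.4434 -0.1438  0.0918] open 0.246 f [ 1.1  0.3 -1.1]
R [[0.798, 0.603, -0.003], [0.603, -0.798, 0.0], [-0.002, -0.002, -1.0]] q [ 0.34  0.76 -0.2   2.15  0.53  0.27 -1.24]
shift [ 213.3 -172.   -48.3] rot [ -0.2   0.1 -52.9] dist 278
```

Call:
move_arm([
  [15,-12,-38,0,0,-5,0.9],
  [55,-43,-48,0,0,-15,0.9],
  [95,-75,-48,0,0,-25,0.9],
  [135,-107,-48,0,0,-35,0.9],
  [175,-139,-48,0,0,-45,0.9],
])

```text
clock: 13.95
tool_pos: [0.5002, 0.0735, 0.1401]
eef_rot: [0.753, 0.658, 0.0, 0.0]
contact_force: [0.5, -0.9, -0.7]
opening: 0.247
finger_force: 25.0
```

```bash
python3 - <<'E'
from h import *
st();plan(512,122,90,90)
E
```

```text
t 13.95 p [0.5002 0.0735 0.1401] open 0.247 f [ 0.5 -0.9 -0.7]
R [[0.133, 0.991, 0.0], [0.991, -0.133, -0.0], [-0.0, 0.0, -1.0]] q [ 0.06  0.73 -0.48  2.    0.62  0.56 -1.  ]
shift [49.6  5.2 50.1] rot [ 0.   0.  -7.6] dist 71
```

Call:
move_arm([
  [25,3,0,0,0,-4,0.9],
  [49,5,20,0,0,-7.5,0.9],
  [49,5,50,0,0,-7.5,0.9],
  [49,5,50,0,0,-7.5,0.9],
])

```text
clock: 14.45
tool_pos: [0.5102, 0.118, 0.0882]
eef_rot: [0.71, 0.704, -0.003, -0.0]
contact_force: [0.2, -0.7, -0.4]
opening: 0.248
finger_force: 25.0
```

```bash
cat >> h.py <<'E'
def fit(f=None):
    "held marker against the groove floors, wrist view"
    st();w=snap('wrist',f);P=pts(w)*1000;ok=w['z_map']>.03;v,u=np.mgrid[:384,:512]
    m=ok&(abs(u-255)<30)&(v>112)&(v<240)&(P[...,2]>92)&(P[...,2]<112);p=P[m]
    for y in (145,160,175):
        q=p[abs(p[:,1]-y)<4]
        if len(q): print('marker y',y,'mid x',round((q[:,0].min()+q[:,0].max())/2,1),'w',round(np.ptp(q[:,0]),1),'z',round(np.median(q[:,2]),1))
    print('tail y',p[:,1].max() if len(p) else None)
    g=ok&(abs(P[...,2]-20)<3);n,l,a,c=cv2.connectedComponentsWithStats(g.astype(np.uint8))
    for i in range(1,n):
        if a[i,4]>300:
            q=P[l==i];print('groove x',np.round(cv2.minAreaRect(q[:,:2].astype(np.float32))[0],1),a[i,4])
    h=ok&(abs(P[...,2]-44)<3);n,l,a,c=cv2.connectedComponentsWithStats(h.astype(np.uint8))
    for i in range(1,n):
        if a[i,4]>300: q=P[l==i];print('z44 thing x',np.round(q[:,0].mean(),1),'y',np.round([q[:,1].min(),q[:,1].max()],1))
E
python3 - <<'E'
from h import *
fit()
E
```

```text
t 14.45 p [0.5102 0.118  0.0882] open 0.248 f [ 0.2 -0.7 -0.4]
R [[0.009, 1.0, -0.005], [1.0, -0.009, -0.003], [-0.003, -0.004, -1.0]] q [-0.06  0.83 -0.44  1.98  0.72  0.5  -1.02]
marker y 145 mid x 510.7 w 21.3 z 99.3
marker y 160 mid x 510.8 w 22.0 z 100.0
marker y 175 mid x 510.8 w 22.1 z 99.8
tail y 183.10905340599757
groove x [605.5 140.2] 2230
groove x [653.4 137. ] 5893
groove x [462.2 138.5] 5843
groove x [510.  190.9] 1483
groove x [557.7 137.5] 5866
z44 thing x 605.7 y [122.  202.3]
z44 thing x 673.7 y [ 57.1 121. ]
z44 thing x 675.2 y [-13.4  30.6]
```

Call:
move_arm([
  [2,-0.5,30,0,0,0,0.9],
  [2,-0.5,48,0,0,0,0.9],
  [2,-0.5,54,0,0,0,0.9],
  [2,-0.5,56,0,0,0,0.9],
  [2,-0.5,56,0,0,0,0.9],
])

```text
clock: 15.12
tool_pos: [0.5119, 0.1218, 0.0345]
eef_rot: [0.71, 0.704, 0.001, 0.0]
contact_force: [-0.2, -0.2, 0.2]
opening: 0.248
finger_force: 25.0
```

Call:
move_arm([
  [15,0,0,0,0,0,0.9],
  [28,0,0,0,0,0,0.9],
  [28,0,0,0,0,0,0.9],
])

```text
clock: 15.5
tool_pos: [0.5116, 0.1526, 0.034]
eef_rot: [0.709, 0.705, 0.001, -0.0]
contact_force: [0.6, -0.6, -0.7]
opening: 0.246
finger_force: 25.0
```

Call:
move_arm([
  [0,0,2,0,0,0,0.9],
  [0,0,3.5,0,0,0,0.9],
  [0,0,3.5,0,0,0,0.9],
])

```text
clock: 15.88
tool_pos: [0.5116, 0.1497, 0.0315]
eef_rot: [0.71, 0.704, 0.0, 0.0]
contact_force: [-1.9, -0.3, 14.8]
opening: 0.247
finger_force: 25.0
```

Call:
move_arm([
  [8,0,0,0,0,0,0.9],
  [16,0,0,0,0,0,0.9],
  [22,0,0,0,0,0,0.9],
  [26,0,0,0,0,0,0.9],
  [28,0,0,0,0,0,0.9],
])

```text
clock: 16.5
tool_pos: [0.5127, 0.1722, 0.0315]
eef_rot: [0.711, 0.703, -0.003, 0.004]
contact_force: [-0.7, -9.0, 18.1]
opening: 0.243
finger_force: 25.0
```

```bash
python3 - <<'E'
from h import *
fit('w5')
E
```

```text
t 16.5 p [0.5127 0.1722 0.0315] open 0.243 f [-0.7 -9.  18.1]
R [[0.012, 1.0, 0.001], [1.0, -0.012, -0.009], [-0.009, 0.001, -1.0]] q [-0.21  0.93 -0.34  1.94  0.77  0.4  -1.16]
tail y None
groove x [654.3 161.7] 2745
groove x [558.4 173.9] 1990
groove x [462.  176.8] 1919
groove x [509.8  99.6] 705
groove x [653.1  94. ] 1293
z44 thing x 512.8 y [152.5 198.4]
z44 thing x 605.9 y [151.8 198.4]
z44 thing x 512.3 y [118.2 134.7]
```

Call:
move_arm([
  [2,0,0,0,0,0,0.9],
  [4,0,0,0,0,0,0.9],
  [4,0,0,0,0,0,0.9],
])

```text
clock: 16.92
tool_pos: [0.5127, 0.1763, 0.0315]
eef_rot: [0.711, 0.703, -0.003, 0.004]
contact_force: [-1.7, -8.2, 17.0]
opening: 0.246
finger_force: 25.0
```

Call:
move_arm([
  [-2,0,0,0,0,0,0.65],
  [-2,0,0,0,0,0,0.65],
  [-2,0,-30,0,0,0,0.65],
  [-2,0,-90,0,0,0,0.65],
  [-60,0,-135,0,0,0,0.5],
])

```text
clock: 17.55
tool_pos: [0.5123, 0.1356, 0.161]
eef_rot: [0.707, 0.707, 0.003, -0.001]
contact_force: [1.8, -1.2, 0.1]
opening: 0.438
finger_force: 0.0
```

```bash
python3 - <<'E'
from h import *
fit();plan(458,-364,195,25)
E
```

```text
t 17.55 p [0.5123 0.1356 0.161 ] open 0.438 f [ 1.8 -1.2  0.1]
R [[0.001, 1.0, 0.004], [1.0, -0.001, 0.006], [0.006, 0.004, -1.0]] q [-0.01  0.73 -0.56  1.92  0.61  0.66 -0.94]
tail y None
groove x [462.5 141.3] 3167
groove x [510.1 136.4] 1439
groove x [557.6 136.5] 3194
groove x [605.4 136.4] 1400
groove x [653.  136.4] 3186
groove x [764.   36.1] 348
z44 thing x 512.8 y [122.1 201.4]
z44 thing x 606.0 y [123.  201.5]
z44 thing x 674.0 y [ 69.4 120.6]
shift [-487.8  -48.4  -29.5] rot [ 0.4  0.1 64.2] dist 491
```

Call:
move_arm([
  [-40,-4,-25,0,0,0,0.5],
  [-95,-9,-30,0,0,8,0.5],
  [-150,-15,-30,0,0,16,0.5],
  [-205,-20,-30,0,0,24,0.5],
  [-260,-25,-30,0,0,32,0.5],
])

```text
clock: 18.23
tool_pos: [0.4838, -0.1309, 0.1882]
eef_rot: [0.878, 0.479, -0.0, -0.0]
contact_force: [-0.2, 0.2, 0.1]
opening: 0.502
finger_force: 0.0
```

```bash
python3 - <<'E'
from h import *
st();plan(458,-364,195,25)
E
```

```text
t 18.23 p [ 0.4838 -0.1309  0.1882] open 0.502 f [-0.2  0.2  0.1]
R [[0.541, 0.841, -0.0], [0.841, -0.541, 0.0], [-0.0, -0.0, -1.0]] q [ 0.47  0.64 -0.47  1.98  0.47  0.63 -0.89]
shift [-210.   104.3   -6.9] rot [-0.   0.  32.3] dist 235
```

Call:
move_arm([
  [-50,25,-7,0,0,8,0.5],
  [-100,50,-7,0,0,16,0.5],
  [-150,75,-7,0,0,24,0.5],
  [-200,100,-7,0,0,32,0.5],
  [-210,104,-7,0,0,32,0.5],
])

```text
clock: 18.85
tool_pos: [0.4572, -0.3672, 0.1946]
eef_rot: [0.976, 0.217, -0.001, 0.001]
contact_force: [-0.4, 0.1, 0.9]
opening: 0.498
finger_force: 0.0
```

```bash
python3 - <<'E'
from h import *
st();w=snap('wrist','w6');rc=mk(w,(458,-364),90);
plan(*rc[0],11,25.4)
E
```

```text
t 18.85 p [ 0.4572 -0.3672  0.1946] open 0.498 f [-0.4  0.1  0.9]
R [[0.906, 0.424, -0.002], [0.424, -0.906, -0.003], [-0.003, 0.002, -1.0]] q [ 0.8   0.71 -0.36  1.73  0.34  0.77 -0.85]
px [253. 205.] 1400 c [ 418.  -382.9] L [21.8 91.1] ang 25.5 ztop 0.02341499040258832
shift [-42.6  -1.7 183.7] rot [ 0.   0.1 -0.2] dist 189
```

Call:
move_arm([
  [-30,-1,0,0,0,0,0.5],
  [-56,-2,0,0,0,0,0.5],
  [-56,-2,0,0,0,0,0.5],
])

```text
clock: 19.27
tool_pos: [0.4065, -0.3838, 0.1952]
eef_rot: [0.975, 0.221, -0.001, -0.001]
contact_force: [0.7, -0.3, 0.3]
opening: 0.505
finger_force: 0.0
```

```bash
python3 - <<'E'
from h import *
st();w=snap('wrist','w7');rc=mk(w,(405,-389),90);
plan(*rc[0],11,25.4)
E
```

```text
t 19.27 p [ 0.4065 -0.3838  0.1952] open 0.505 f [ 0.7 -0.3  0.3]
R [[0.902, 0.431, -0.002], [0.431, -0.902, 0.001], [-0.001, -0.002, -1.0]] q [ 0.89  0.68 -0.37  1.81  0.35  0.73 -0.79]
px [259. 171.] 1959 c [ 405.1 -389.3] L [ 21.9 118.9] ang 25.9 ztop 0.023439371764857664
shift [ -5.8   4.4 184.4] rot [-0.1 -0.   0.2] dist 185
```

View pics/w7.png

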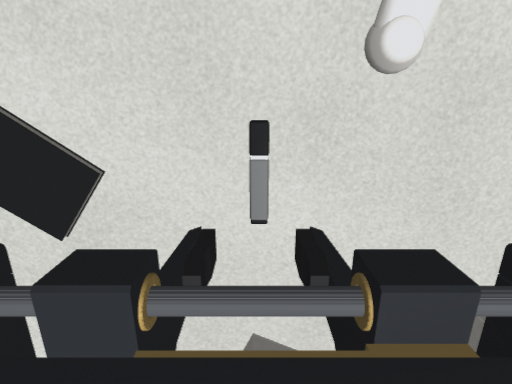

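The knocked marker now lies clear at px (259,171), i.e. (405,−389) mm. I grasp it there.

Call:
move_arm([
  [-6,4,60,0,0,0,0.5],
  [-11,4,120,0,0,0,0.5],
  [-11,4,170,0,0,0,0.5],
  [-11,4,183,0,0,0,0.5],
  [-11,4,183,0,0,0,0.7],
], newtons=25)

```text
clock: 19.95
tool_pos: [0.4012, -0.3919, 0.0127]
eef_rot: [0.975, 0.222, 0.0, -0.0]
contact_force: [-0.5, 0.4, -0.0]
opening: 0.411
finger_force: 0.0
```

Call:
move_arm([
  [0,0,0,0,0,0,0.9],
  [0,0,0,0,0,0,0.9],
  [0,0,0,0,0,0,0.9],
  [0,0,-50,0,0,0,0.9],
  [0,0,-110,0,0,0,0.9],
], newtons=25)

```text
clock: 20.58
tool_pos: [0.399, -0.3927, 0.1237]
eef_rot: [0.975, 0.221, -0.001, -0.001]
contact_force: [0.6, 0.3, 0.4]
opening: 0.251
finger_force: 25.0
```

```bash
python3 - <<'E'
from h import *
st();plan(559,122,140,90);plan(480,-150,140,60)
E
```

```text
t 20.57 p [ 0.399  -0.3927  0.1237] open 0.251 f [0.6 0.3 0.4]
R [[0.902, 0.431, -0.001], [0.431, -0.902, 0.001], [-0.001, -0.001, -1.0]] q [ 0.88  0.78 -0.32  1.86  0.43  0.57 -0.84]
shift [ 366.1 -395.6  -16.1] rot [ -0.1   0.  -64.5] dist 539
shift [ 177.7 -184.1  -16.2] rot [ -0.1   0.  -34.5] dist 256
```

Call:
move_arm([
  [35,-37,-16,0,0,-6,0.9],
  [71,-74,-16,0,0,-13,0.9],
  [106,-110,-16,0,0,-20,0.9],
  [142,-147,-16,0,0,-27,0.9],
  [177,-184,-16,0,0,-34,0.9],
])

```text
clock: 21.2
tool_pos: [0.4807, -0.1495, 0.1394]
eef_rot: [0.867, 0.498, 0.0, 0.001]
contact_force: [0.8, -0.7, -0.5]
opening: 0.246
finger_force: 25.0
```

```bash
python3 - <<'E'
from h import *
st();plan(559,122,140,90)
E
```

```text
t 21.2 p [ 0.4807 -0.1495  0.1394] open 0.246 f [ 0.8 -0.7 -0.5]
R [[0.504, 0.864, 0.001], [0.864, -0.504, -0.001], [0.0, 0.002, -1.0]] q [ 0.46  0.72 -0.41  2.01  0.56  0.52 -0.88]
shift [273.9 -69.3  -0.7] rot [  0.1   0.  -30.3] dist 283
```

Call:
move_arm([
  [50,-13,0,0,0,-6,0.9],
  [105,-27,0,0,0,-12,0.9],
  [160,-41,0,0,0,-18,0.9],
  [215,-55,0,0,0,-24,0.9],
  [274,-69,0,0,0,-30,0.9],
])

```text
clock: 21.82
tool_pos: [0.5602, 0.1214, 0.1393]
eef_rot: [0.709, 0.705, -0.0, 0.001]
contact_force: [0.9, -1.3, -0.5]
opening: 0.244
finger_force: 25.0
```

Call:
move_arm([
  [0,0,20,0,0,0,0.9],
  [0,0,50,0,0,0,0.9],
  [0,0,50,0,0,0,0.9],
])

```text
clock: 22.2
tool_pos: [0.5583, 0.1195, 0.0875]
eef_rot: [0.71, 0.704, -0.002, -0.0]
contact_force: [-1.0, 0.0, -0.6]
opening: 0.246
finger_force: 25.0
```

```bash
python3 - <<'E'
from h import *
fit('w8');plan(559,120,32,90)
E
```

```text
t 22.2 p [0.5583 0.1195 0.0875] open 0.246 f [-1.   0.  -0.6]
R [[0.008, 1.0, -0.003], [1.0, -0.008, -0.002], [-0.002, -0.003, -1.0]] q [-0.02  0.87 -0.47  1.83  0.67  0.6  -0.92]
marker y 145 mid x 558.5 w 21.3 z 95.6
marker y 160 mid x 558.5 w 22.0 z 96.4
marker y 175 mid x 558.7 w 22.0 z 96.3
tail y 184.35921177422833
groove x [557.2 190.8] 1386
groove x [604.6 138.8] 2085
groove x [652.6 140.8] 5740
groove x [461.2 141.8] 5660
groove x [508.9 101.5] 1268
groove x [752.5 -10.9] 461
z44 thing x 513.2 y [121.9 202.7]
z44 thing x 606.2 y [122.1 201.9]
z44 thing x 674.0 y [ 73.3 120.7]
shift [ 0.1 -0.2 56.7] rot [-0.1  0.1 -0.5] dist 57
```

Call:
move_arm([
  [2,0,30,0,0,0,0.9],
  [2,0,48,0,0,0,0.9],
  [2,0,53,0,0,0,0.9],
  [2,0,55,0,0,0,0.9],
  [2,0,55,0,0,0,0.9],
])

```text
clock: 22.88
tool_pos: [0.5586, 0.1224, 0.0371]
eef_rot: [0.71, 0.704, -0.001, 0.001]
contact_force: [-8.6, -1.6, 26.6]
opening: 0.259
finger_force: 26.1
```

Call:
move_arm([
  [10,0,0,0,0,0,0.9],
  [20,0,0,0,0,0,0.9],
  [30,0,0,0,0,0,0.9],
  [40,0,0,0,0,0,0.9],
  [46,0,0,0,0,0,0.9],
])

```text
clock: 23.5
tool_pos: [0.5604, 0.1468, 0.0345]
eef_rot: [0.714, 0.7, -0.014, 0.011]
contact_force: [-1.1, -32.1, 15.0]
opening: 0.267
finger_force: 25.6
```

Call:
move_arm([
  [4,0,0,0,0,0,0.9],
  [8,0,0,0,0,0,0.9],
  [10,0,0,0,0,0,0.9],
  [10,0,0,0,0,0,0.9],
])

```text
clock: 24.0
tool_pos: [0.5606, 0.1551, 0.0332]
eef_rot: [0.715, 0.699, -0.015, 0.011]
contact_force: [-0.0, -31.0, 10.9]
opening: 0.268
finger_force: 25.2
```

The marker is catching on something: 31 N and a wider opening. I back off and look.

Call:
move_arm([
  [-8,0,0,0,0,0,0.9],
  [-14,0,0,0,0,0,0.9],
  [-14,0,0,0,0,0,0.9],
])

```text
clock: 24.38
tool_pos: [0.5605, 0.1545, 0.0336]
eef_rot: [0.712, 0.702, -0.006, 0.005]
contact_force: [1.5, -13.0, 2.0]
opening: 0.262
finger_force: 24.1
```

```bash
python3 - <<'E'
from h import *
fit('w9')
E
```

```text
t 24.38 p [0.5605 0.1545 0.0336] open 0.262 f [  1.5 -13.    2. ]
R [[0.015, 1.0, -0.002], [1.0, -0.015, -0.014], [-0.015, -0.002, -1.0]] q [-0.13  0.96 -0.4   1.81  0.72  0.52 -1.03]
tail y None
groove x [653.2 160. ] 4130
groove x [544.9 175.7] 425
groove x [594.3 168.4] 675
groove x [460.7 158.6] 4287
z44 thing x 513.7 y [156.2 199.8]
z44 thing x 606.0 y [156.  199.5]
z44 thing x 673.5 y [ 80.4 115.5]
z44 thing x 440.1 y [ 96.7 110. ]
```

View pics/w9.png

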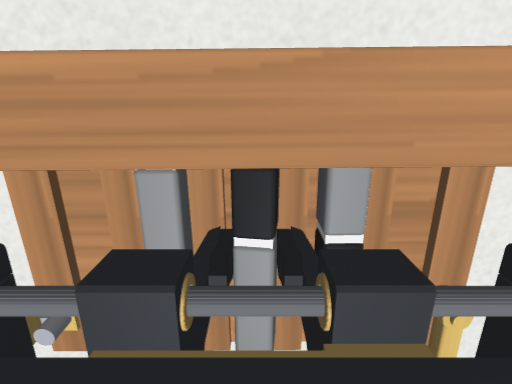

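```bash
python3 - <<'E'
from h import *
w=snap('wrist');P=pts(w)*1000
for row in (172,180,190,200,210,220,300,320,340):
    print(row,[np.round(P[row,c]).tolist() for c in (238,255,272)])
E
```

```text
172 [[553.0, 199.0, 49.0], [561.0, 199.0, 50.0], [569.0, 199.0, 51.0]]
180 [[553.0, 196.0, 49.0], [561.0, 196.0, 50.0], [569.0, 195.0, 50.0]]
190 [[553.0, 190.0, 47.0], [561.0, 191.0, 50.0], [569.0, 191.0, 50.0]]
200 [[553.0, 185.0, 48.0], [561.0, 186.0, 50.0], [569.0, 186.0, 50.0]]
210 [[553.0, 180.0, 47.0], [561.0, 181.0, 50.0], [569.0, 181.0, 50.0]]
220 [[552.0, 175.0, 49.0], [561.0, 176.0, 50.0], [569.0, 175.0, 50.0]]
300 [[556.0, 181.0, 115.0], [561.0, 180.0, 113.0], [565.0, 180.0, 114.0]]
320 [[551.0, 115.0, 48.0], [560.0, 116.0, 49.0], [569.0, 115.0, 48.0]]
340 [[550.0, 102.0, 48.0], [560.0, 102.0, 49.0], [569.0, 103.0, 49.0]]
```

Call:
move_arm([
  [-8,0,0,0,0,0,0.9],
  [-15,0,-6,0,0,0,0.9],
  [-18,-2,-8,0,0,0,0.9],
  [-18,-2,-8,0,0,0,0.9],
])

```text
clock: 24.98
tool_pos: [0.5578, 0.1469, 0.042]
eef_rot: [0.71, 0.704, 0.0, -0.0]
contact_force: [-0.7, 0.2, -0.8]
opening: 0.263
finger_force: 24.0
```

```bash
python3 - <<'E'
from h import *
st();w=snap('wrist');P=pts(w)*1000;ok=w['z_map']>.03
m=ok&(P[...,2]>48)&(P[...,2]<72)&(abs(P[...,0]-560)<17)&(P[...,1]>140)&(P[...,1]<197)
p=P[m]
for y in (150,160,170,180):
    q=p[abs(p[:,1]-y)<4]
    if len(q): print(y,np.round([q[:,0].min(),q[:,0].max(),np.median(q[:,2]),np.median(q[q[:,0]<556][:,2]),np.median(q[q[:,0]>564][:,2])],1))
print('tail',p[:,1].max())
for gx in (461,653):
    g=ok&(abs(P[...,2]-20)<3)&(abs(P[...,0]-gx)<20)&(P[...,1]>90)&(P[...,1]<195);q=P[g]
    print(gx,[np.round(np.percentile(q[abs(q[:,1]-y)<5][:,0],[2,98]),1) for y in (110,150,180)])
g=ok&(abs(P[...,2]-20)<3)&(abs(P[...,0]-560)<20)&(P[...,1]>180);q=P[g]
if len(q): print('mid groove',np.percentile(q[:,0],[1,50,99]),q[:,1].min())
E
```

```text
t 24.98 p [0.5578 0.1469 0.042 ] open 0.263 f [-0.7  0.2 -0.8]
R [[0.008, 1.0, 0.001], [1.0, -0.008, 0.001], [0.001, 0.0, -1.0]] q [-0.1   0.95 -0.41  1.83  0.72  0.52 -1.01]
150 [544.9 571.   57.6  57.   58.5]
160 [543.1 577.   57.8  57.   58.6]
170 [546.5 569.1  58.3  57.6  58.9]
180 [546.3 569.5  58.7  57.8  59.3]
tail 195.09022303077646Traceback (most recent call last):
  File "<stdin>", line 11, in <module>
    return _quantile_unchecked(
        a, q, axis, out, overwrite_input, method, keepdims, weights)
    return _ureduce(a,
                    func=_quantile_ureduce_func,
    ...<5 lines>...
                    overwrite_input=overwrite_input,
                    method=method)
    r = func(a, **kwargs)
    result = _quantile(arr,
                       quantiles=q,
    ...<2 lines>...
                       out=out,
                       weights=wgt)
    slices_having_nans = np.isnan(arr[-1, ...])
                                  ~~~^^^^^^^^^
IndexError: index -1 is out of bounds for axis 0 with size 0
```

Call:
move_arm([
  [-6,-1,0,0,0,-0.5,0.9],
  [-6,-1,4,0,0,-0.5,0.9],
  [-6,-1,6,0,0,-0.5,0.9],
  [-6,-1,6,0,0,-0.5,0.9],
])

```text
clock: 25.52
tool_pos: [0.5566, 0.1407, 0.0352]
eef_rot: [0.707, 0.707, -0.0, -0.0]
contact_force: [-0.4, 0.9, -1.0]
opening: 0.267
finger_force: 24.0
```

Call:
move_arm([
  [0,0,0,0,0,0,0.68],
  [0,0,0,0,0,0,0.68],
  [0,0,0,0,0,0,0.65],
  [0,0,0,0,0,0,0.65],
])

```text
clock: 26.02
tool_pos: [0.5568, 0.1405, 0.0356]
eef_rot: [0.707, 0.707, 0.0, 0.0]
contact_force: [-0.6, -0.1, 0.2]
opening: 0.35
finger_force: 0.0
```

```bash
cat >> h.py <<'E'
def top(x0,f=None,zlo=36,zhi=72):
    st();w=snap('wrist',f);P=pts(w)*1000;ok=w['z_map']>.03
    p=P[ok&(P[...,2]>zlo)&(P[...,2]<zhi)&(abs(P[...,0]-x0)<17)&(P[...,1]>60)&(P[...,1]<198)]
    for y in (85,95,105,115,125,135,160,170,180,190):
        q=p[abs(p[:,1]-y)<4]
        if len(q)>20: print(y,np.round([q[:,0].min(),q[:,0].max(),np.median(q[:,2]),np.median(q[q[:,0]<x0-4][:,2]),np.median(q[q[:,0]>x0+4][:,2])],1))
    print('ends',p[:,1].min(),p[:,1].max())
E
python3 - <<'E'
from h import *
top(558)
E
```

```text
t 26.02 p [0.5568 0.1405 0.0356] open 0.35 f [-0.6 -0.1  0.2]
R [[-0.0, 1.0, 0.0], [1.0, 0.0, -0.0], [-0.0, 0.0, -1.0]] q [-0.1   0.95 -0.4   1.84  0.73  0.5  -1.  ]
85 [547.3 568.7  43.6  43.5  43.5]
95 [546.8 568.6  43.6  43.5  43.5]
125 [546.3 567.9  43.6  43.6  43.4]
135 [541.  573.9  43.8  43.7  44. ]
160 [545.8 567.7  43.6  43.5  43.4]
170 [545.9 567.5  43.6  43.6  43.5]
180 [545.6 567.2  43.6  43.6  43.5]
190 [545.9 567.   42.4  42.3  42.5]
ends 72.35093421829558 189.2397870697989
```

It has dropped flat in the groove (top 43.6 mm, x 557). I re-grip further forward and slide.

Call:
move_arm([
  [-10,0,0,0,0,0,0.65],
  [-18,0,2,0,0,0,0.65],
  [-18,0,4,0,0,0,0.65],
  [-18,0,4,0,0,0,0.9],
  [-18,0,4,0,0,0,0.9],
], newtons=20)

```text
clock: 26.7
tool_pos: [0.5567, 0.1229, 0.0315]
eef_rot: [0.707, 0.707, 0.0, -0.0]
contact_force: [-0.1, 0.1, -0.7]
opening: 0.247
finger_force: 20.0
```

Call:
move_arm([
  [0,0,0,0,0,0,0.9],
  [6,0,0,0,0,0,0.9],
  [12,0,0,0,0,0,0.9],
  [20,0,0,0,0,0,0.9],
  [20,0,0,0,0,0,0.9],
])

```text
clock: 27.32
tool_pos: [0.5567, 0.1441, 0.0316]
eef_rot: [0.706, 0.708, 0.001, -0.0]
contact_force: [0.2, -0.4, -0.3]
opening: 0.249
finger_force: 20.0
```

Call:
move_arm([
  [8,0,0,0,0,0,0.9],
  [16,0,0,0,0,0,0.9],
  [24,0,0,0,0,0,0.9],
  [28,0,0,0,0,0,0.9],
  [31,0,0,0,0,0,0.9],
])

```text
clock: 27.95
tool_pos: [0.5567, 0.1737, 0.0315]
eef_rot: [0.707, 0.707, -0.0, 0.0]
contact_force: [1.0, 0.6, -1.1]
opening: 0.248
finger_force: 20.0
```

Call:
move_arm([
  [2,0,0,0,0,0,0.9],
  [3,0,0,0,0,0,0.9],
  [3,0,0,0,0,0,0.9],
])

```text
clock: 28.32
tool_pos: [0.5567, 0.1755, 0.0314]
eef_rot: [0.707, 0.707, -0.001, 0.0]
contact_force: [0.1, -1.7, 0.4]
opening: 0.245
finger_force: 20.0
```

Call:
move_arm([
  [2,0,0,0,0,0,0.9],
  [4,0,0,0,0,0,0.9],
  [6,0,0,0,0,0,0.9],
  [6,0,0,0,0,0,0.9],
])

```text
clock: 28.82
tool_pos: [0.5565, 0.1757, 0.0313]
eef_rot: [0.708, 0.706, -0.005, 0.003]
contact_force: [-1.4, -11.5, 5.5]
opening: 0.244
finger_force: 20.0
```

Call:
move_arm([
  [-4,0,0,0,0,0,0.65],
  [-4,0,0,0,0,0,0.65],
  [-4,0,-30,0,0,0,0.65],
  [-20,0,-80,0,0,0,0.65],
  [-60,0,-130,0,0,0,0.8],
])

```text
clock: 29.45
tool_pos: [0.5568, 0.1269, 0.162]
eef_rot: [0.705, 0.709, 0.002, -0.001]
contact_force: [1.3, -0.5, 0.3]
opening: 0.261
finger_force: 0.0
```

```bash
python3 - <<'E'
from h import *
fit('w10')
E
```

```text
t 29.45 p [0.5568 0.1269 0.162 ] open 0.261 f [ 1.3 -0.5  0.3]
R [[-0.006, 1.0, 0.001], [1.0, 0.006, 0.004], [0.004, 0.001, -1.0]] q [ 0.02  0.77 -0.57  1.8   0.58  0.74 -0.84]
tail y None
groove x [461.9 137.4] 3391
groove x [509.5 137. ] 1192
groove x [557.3 137.1] 1457
groove x [604.7 136.3] 1480
groove x [652.3 136.7] 3378
groove x [777.5  36.9] 459
z44 thing x 513.1 y [121.6 202.4]
z44 thing x 556.7 y [122.9 201.9]
z44 thing x 606.4 y [122.3 201.4]
z44 thing x 674.3 y [ 60.8 120.3]
```

View pics/w10.png

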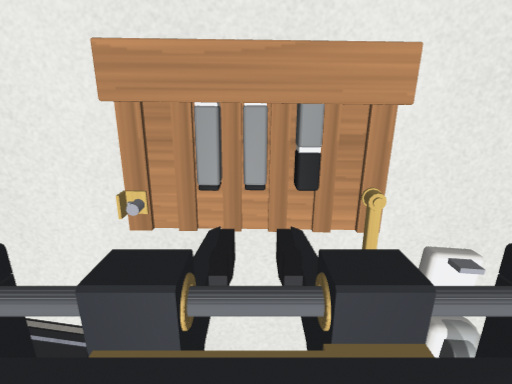

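All three front ends line up at px row 190. I use the opened fingers to nudge both outer markers home together, as a check.

Call:
move_arm([
  [-20,1,30,0,0,0,0.3],
  [-34,3,70,0,0,0,0],
  [-34,3,110,0,0,0,0],
  [-34,3,126,0,0,0,0],
  [-34,3,128,0,0,0,0],
])

```text
clock: 30.12
tool_pos: [0.5595, 0.0905, 0.0319]
eef_rot: [0.707, 0.708, -0.0, -0.001]
contact_force: [-0.3, -0.6, 0.3]
opening: 0.761
finger_force: 0.0
```

Call:
move_arm([
  [8,0,0,0,0,0,0],
  [14,0,0,0,0,0,0],
  [18,0,0,0,0,0,0],
  [20,0,0,0,0,0,0],
])

```text
clock: 30.62
tool_pos: [0.5601, 0.11, 0.0328]
eef_rot: [0.707, 0.707, 0.0, 0.0]
contact_force: [0.1, 0.6, 0.1]
opening: 1.001
finger_force: 0.0
```

Call:
move_arm([
  [3,0,0,0,0,0,0],
  [5,0,0,0,0,0,0],
  [7,0,0,0,0,0,0],
  [7,0,0,0,0,0,0],
])

```text
clock: 31.12
tool_pos: [0.5598, 0.1119, 0.0324]
eef_rot: [0.708, 0.706, -0.003, 0.002]
contact_force: [0.3, -7.4, 5.0]
opening: 0.998
finger_force: 3.7
```

Call:
move_arm([
  [2,0,0,0,0,0,0],
  [4,0,0,0,0,0,0],
  [4,0,0,0,0,0,0],
])

```text
clock: 31.5
tool_pos: [0.5598, 0.1119, 0.0324]
eef_rot: [0.709, 0.705, -0.005, 0.004]
contact_force: [-0.4, -13.4, 7.2]
opening: 1.001
finger_force: 6.6
```

The outer markers sit firm at 13 N with no motion. I withdraw and go to the knob.

Call:
move_arm([
  [-25,0,0,0,0,0,0],
  [-45,0,-30,0,0,0,0.3],
  [-60,0,-90,0,0,0,0.5],
  [-90,30,-125,0,0,8,0.5],
  [-130,60,-125,0,0,16,0.5],
])

```text
clock: 32.12
tool_pos: [0.6227, -0.0081, 0.1611]
eef_rot: [0.799, 0.601, 0.004, 0.001]
contact_force: [0.6, 0.4, -0.0]
opening: 0.567
finger_force: 0.0
```

```bash
python3 - <<'E'
from h import *
plan(672,-79,155,35)
E
```

```text
shift [-54.4  66.9   6.2] rot [ 0.2 -0.4 38.9] dist 87
```

Call:
move_arm([
  [-20,25,6,0,0,10,0.5],
  [-40,50,6,0,0,20,0.5],
  [-54,67,6,0,0,30,0.5],
  [-54,67,6,0,0,39,0.5],
  [-54,67,6,0,0,39,0.5],
])

```text
clock: 32.75
tool_pos: [0.6694, -0.0794, 0.1511]
eef_rot: [0.953, 0.302, -0.0, -0.0]
contact_force: [-0.3, -0.2, -0.8]
opening: 0.497
finger_force: 0.0
```

```bash
python3 - <<'E'
from h import *
st();w=snap('wrist');P=pts(w)
k=(w['z_map']>.03)&(P[...,2]>.062)&(P[...,2]<.08)
n,l,a,c=cv2.connectedComponentsWithStats(k.astype(np.uint8))
for i in range(1,n):
    if a[i,4]>80: print(c[i],a[i,4],P[l==i].mean(0))
E
```

```text
t 32.75 p [ 0.6694 -0.0794  0.1511] open 0.497 f [-0.3 -0.2 -0.8]
R [[0.818, 0.576, -0.0], [0.576, -0.818, 0.0], [0.0, -0.0, -1.0]] q [ 0.23  0.87 -0.35  1.47  0.35  0.86 -1.2 ]
[304.49440488  65.61139369] 983 [ 0.77141184 -0.05115271  0.07269199]
[259.77606178 188.64864865] 259 [ 0.67828084 -0.07793397  0.07143261]
```

Call:
move_arm([
  [8,4,50,0,0,0,0.5],
  [8,4,98,0,0,0,0.5],
  [8,4,98,0,0,0,0.8],
  [8,4,98,0,0,0,0.95],
  [8,4,98,0,0,0,0.95],
], newtons=12)

```text
clock: 33.42
tool_pos: [0.68, -0.0782, 0.056]
eef_rot: [0.954, 0.301, 0.002, 0.0]
contact_force: [-1.2, 7.1, 0.6]
opening: 0.183
finger_force: 3.6
```

```bash
python3 - <<'E'
from h import *
s=st();M=R.from_quat(s['eef_rot']);p=np.array(s['tool_pos'])*1000;p0=p[:2]-[677,111]
print(p0,np.hypot(*p0));t0=np.arctan2(-p0[1],-p0[0])
def k(t):return 190*np.array([-np.cos(t),-np.sin(t)])
for th in np.linspace(t0,.12,13):
    print(round(th,2),np.round(M.inv().apply(np.r_[k(th)-k(t0),0]),0))
E
```

```text
t 33.42 p [ 0.68   -0.0782  0.056 ] open 0.183 f [-1.2  7.1  0.6]
R [[0.819, 0.574, 0.004], [0.574, -0.819, 0.0], [0.004, 0.002, -1.0]] q [ 0.2   1.   -0.31  1.49  0.4   0.71 -1.23]
[   3.03116341 -189.21613127] 189.24040869877481
1.59 [0. 0. 0.]
1.46 [-18. -14.  -0.]
1.34 [-35. -30.  -0.]
1.22 [-49. -49.  -0.]
1.1 [-61. -68.  -0.]
0.98 [-71. -90.  -0.]
0.85 [ -78. -112.   -1.]
0.73 [ -82. -135.   -1.]
0.61 [ -83. -158.   -1.]
0.49 [ -82. -181.   -1.]
0.36 [ -78. -204.   -1.]
0.24 [ -71. -226.   -1.]
0.12 [ -61. -247.   -1.]
```

Call:
move_arm([
  [0,0,0,0,0,0,0.95],
  [-18,-14,0,0,0,0,0.95],
  [-35,-30,0,0,0,0,0.95],
  [-49,-49,0,0,0,0,0.95],
  [-61,-68,0,0,0,0,0.95],
])

```text
clock: 34.05
tool_pos: [0.5908, -0.0585, 0.0553]
eef_rot: [0.954, 0.3, 0.002, 0.001]
contact_force: [1.0, -0.2, 3.0]
opening: 0.15
finger_force: 12.0
```

Call:
move_arm([
  [-10,-22,0,0,0,0,0.95],
  [-17,-44,0,0,0,0,0.95],
  [-21,-67,0,0,0,0,0.95],
  [-22,-90,0,0,0,0,0.95],
  [-21,-113,0,0,0,0,0.95],
])

```text
clock: 34.67
tool_pos: [0.5076, 0.0218, 0.0545]
eef_rot: [0.954, 0.3, 0.001, 0.001]
contact_force: [0.6, -1.8, 2.6]
opening: 0.152
finger_force: 12.0
```

```bash
python3 - <<'E'
from h import *
s=st();M=R.from_quat(s['eef_rot']);p=np.array(s['tool_pos'])*1000;p0=p[:2]-[677,111]
t0=np.arctan2(-p0[1],-p0[0]);print(t0,np.hypot(*p0))
def k(t):return 190*np.array([-np.cos(t),-np.sin(t)])
for th in (.4,.3,.2,.15,.1,.05,0,-.02,-.04,-.06):
    print(th,np.round(M.inv().apply(np.r_[k(th)-k(t0),0]),1))
E
```

```text
t 34.67 p [0.5076 0.0218 0.0545] open 0.152 f [ 0.6 -1.8  2.6]
R [[0.82, 0.573, 0.002], [0.573, -0.82, -0.002], [0.001, 0.003, -1.0]] q [-0.05  0.86 -0.15  2.05  0.44  0.27 -1.53]
0.4847426349081569 191.43656699352863
0.4 [  2.7 -15.9  -0. ]
0.3 [  7.6 -34.2  -0.1]
0.2 [ 14.2 -52.   -0.1]
0.15 [ 18.2 -60.6  -0.1]
0.1 [ 22.7 -69.   -0.2]
0.05 [ 27.5 -77.2  -0.2]
0 [ 32.8 -85.1  -0.2]
-0.02 [ 35.  -88.2  -0.2]
-0.04 [ 37.2 -91.3  -0.2]
-0.06 [ 39.6 -94.3  -0.2]
```

Call:
move_arm([
  [3,-16,0,0,0,0,0.95],
  [8,-34,0,0,0,0,0.95],
  [14,-52,0,0,0,0,0.95],
  [18,-61,0,0,0,0,0.95],
  [23,-69,0,0,0,0,0.95],
], newtons=25)

```text
clock: 35.3
tool_pos: [0.487, 0.0917, 0.0543]
eef_rot: [0.954, 0.3, 0.0, 0.001]
contact_force: [0.1, -1.3, 8.0]
opening: 0.151
finger_force: 25.0
```

Call:
move_arm([
  [5,-8,0,0,0,0,0.95],
  [10,-16,0,0,0,0,0.95],
  [10,-16,0,0,0,0,0.95],
])

```text
clock: 35.67
tool_pos: [0.4861, 0.1121, 0.0542]
eef_rot: [0.954, 0.301, 0.001, -0.0]
contact_force: [-2.3, 3.2, 7.1]
opening: 0.148
finger_force: 25.0
```

```bash
python3 - <<'E'
from h import *
s=st();w=snap('wrist','w11');p=np.array(s['tool_pos'])*1000;p0=p[:2]-[677,111];print(np.arctan2(-p0[1],-p0[0]))
E
```

```text
t 35.67 p [0.4861 0.1121 0.0542] open 0.148 f [-2.3  3.2  7.1]
R [[0.819, 0.574, 0.002], [0.574, -0.819, 0.001], [0.002, 0.0, -1.0]] q [-0.25  0.85 -0.11  2.08  0.38  0.23 -1.65]
-0.005532226674301087
```

Call:
move_arm([
  [0,0,0,0,0,0,0.7],
  [0,0,0,0,0,0,0.5],
  [0,0,0,0,0,0,0.5],
  [0,0,-50,0,0,0,0.5],
  [-50,0,-110,0,0,0,0.5],
])

```text
clock: 36.35
tool_pos: [0.4548, 0.0898, 0.1522]
eef_rot: [0.953, 0.302, 0.002, -0.001]
contact_force: [-0.1, -0.7, 0.2]
opening: 0.504
finger_force: 0.0
```

Call:
move_arm([
  [-30,20,-20,0,0,0,0.5],
  [-70,50,-30,0,0,0,0.5],
  [-70,50,-30,0,0,0,0.5],
])

```text
clock: 36.72
tool_pos: [0.4223, 0.0026, 0.1819]
eef_rot: [0.955, 0.297, -0.001, 0.001]
contact_force: [-0.2, 0.9, -0.2]
opening: 0.497
finger_force: 0.0
```

```bash
python3 - <<'E'
from h import *
st();w=snap('wrist','w12');P=pts(w)*1000;ok=w['z_map']>.03
b=ok&(abs(P[...,2]-43)<3)&(P[...,1]>80)&(P[...,1]<119)&(P[...,0]>450)
p=P[b];c=np.polyfit(p[:,0],p[:,1],1);print('bar slope',c[0],'y at 560',np.polyval(c,560),'x',p[:,0].min(),p[:,0].max())
k=ok&(P[...,2]>62)&(P[...,2]<80)&(abs(P[...,1]-111)<30)&(P[...,0]<600);print('knob',P[k].mean(0),k.sum())
for x in (513,557,606):
    q=P[ok&(abs(P[...,2]-44)<3)&(abs(P[...,0]-x)<8)&(P[...,1]>119)];print(x,q[:,1].min() if len(q) else None)
t=snap('top','top2')
E
```

```text
t 36.73 p [0.4223 0.0026 0.1819] open 0.497 f [-0.2  0.9 -0.2]
R [[0.823, 0.568, -0.001], [0.568, -0.823, -0.003], [-0.003, 0.002, -1.0]] q [ 0.06  0.55 -0.26  2.21  0.35  0.42 -1.46]
bar slope -0.0069068797134298355 y at 560 110.97491918055688 x 450.0810033313389 543.9471779289837
knob [484.73893221 111.10139325  71.64135289] 293
513 121.96696100800355
557 None
606 None
```

View pics/w12.png

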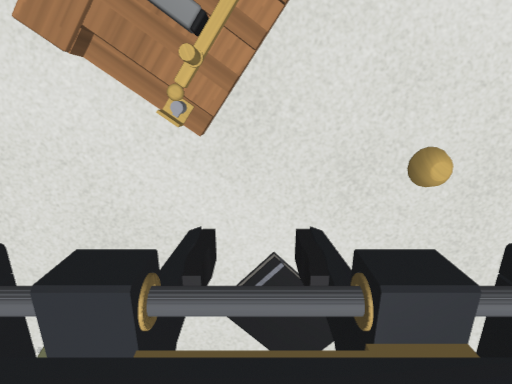

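The bar is shut: the knob is at y 111, in line with the hinge, and the ball end is behind the roller (px (176,91) vs (178,106)). One last look from above.

View pics/top2.png

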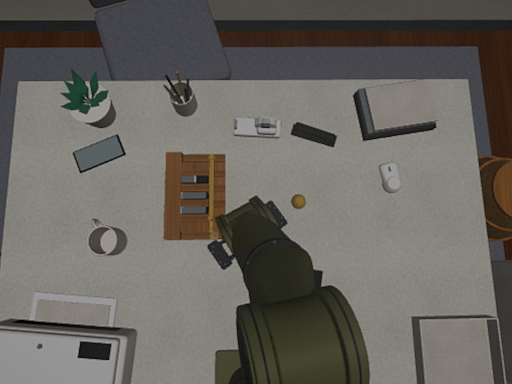

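The three markers are home at px (195,180), (195,196) and (195,211). The bar is shut along column 211, and the bystanders have not moved.

```bash
python3 -c "
from plant import finish_job
print(finish_job())"
```

```text
the job is handed in; nothing more can be done
None
```

All three markers on the desk are in grooves of their own and home against the back stop, the keeper bar is shut behind its roller catch, the other things were left where they were, and the job is handed in.

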